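Set the vial mixer to the green mark and start it

TASK

With a fingertip rubbing on the knurled black dial of the vial mixer, turn the dial clockwise, click by click, until its white line clicks in at the green dot; do not take the dial between the fingers. Only then press the orange start button down and let it come back up. Leave the vial, tape roll, tray and carton where they are.

Things in the scene. Friction and masses are not known exactly. Their poses are not given: they have to be found in the camera images.
- mixer: Vial mixer fixed to the table: white box 170 (x) by 260 (y) by 60 mm high with a blue band. Origin: centre of its underside, z up. The dial's upright axis is at (0, -60) mm of its frame, the start button at (-35, +85) mm, a black rubber vial cup (52 mm across, 12 mm tall) on its top at (+40, +65) mm.
- dial (a joint): Dial angle, rad, growing clockwise seen from above; 0 = white line at the green dot. Clicks (detents) every 0.698 rad (40 degrees) hold it; from between two it snaps into the nearer. Turning past a click takes about 0.03 N m. Stops at -2.25 and +1.55. Starts one or two clicks short of the green dot (about -0.7 or -1.4, rarely poised between).
- dial_top (a point): Centre of the dial's flat top, 79 mm above the table. Black disc 68 mm across, 14 mm high, ribbed aluminium rim, white line from centre to rim along this point's +x; z up; turns with the dial. Its underside is 5 mm above the mixer. It is sprung: gives up to 4 mm downwards, from about 2 N to 8 N at the bottom; 4 to 8 N of push on its top near the rim turns it by friction.
- green_dot (a point): Centre of the green dot, 13 mm across, on the mixer's top 45 mm from the dial's axis towards the mixer's +x: the wanted setting. Smaller black dots around the dial mark the other clicks.
- start (a joint): Travel of the start button, m: 0 = up, 0.006 = fully down (about 5 N); springs back. It counts as pressed beyond 0.004.
- start_top (a point): Centre of the top of the orange start button, 28 mm across, in a grey housing on the mixer's top; pressed straight down.
- vial: Small amber glass vial, 25 mm across, 45 mm tall, standing loose beside the mixer. Leave alone. Origin: centre of its underside.
- tape: Roll of white tape lying loose beside the mixer, 54 mm across, 25 mm tall. Leave alone. Origin: centre of its underside.
- dish: White kidney tray with a blue floor, loose, about 96 by 190 mm and 34 mm tall, on the table beyond the mixer. Leave alone. Origin: centre of its underside.
- carton: Open white and blue carton of packed syringes, loose, 90 by 130 by 85 mm (packs reach 90 mm), on the table beyond the mixer. Leave alone. Origin: centre of its underside.

How it is judged:
On the way, in this order (a step that is already met when the one before it is completed fails the run):
1. the dial rests in the click at the green dot (value of joint dial between -0.15 and 0.15 rad and value of joint start below 0.002 m), for 0.2 s.
2. the start button is pressed down (value of joint dial between -0.15 and 0.15 rad and value of joint start above 0.004 m), for 0.05 s.
At the end, for the whole second after the job is handed in: The dial rests within 0.15 rad of the green dot, the start button has been pressed and is up again, and the vial, tape, tray and carton are within 20 mm of where they stood, the vial upright (all of step 1 and velocity of joint dial between -0.1 and 0.1 rad/s and distance of each of vial, tape, dish, carton from where it was at the start of the episode below 0.02 m and angle between vial's own z axis and vertical below 0.3 rad); the robot touches nothing.
It fails at once if the start button was pressed while the dial was not at the green dot (not (value of joint dial between -0.15 and 0.15 rad) and value of joint start above 0.004 m).
It fails at once if the dial was taken between the fingers instead of rubbing it (horizontal distance between the grasp point and dial_top below 0.02 m and z of the grasp point in the frame of dial_top below 0.014 m).
It fails at once if the vial, tape, tray or carton was lifted or pushed away (20 mm), or the vial knocked over (distance of any of vial, tape, dish, carton from where it was at the start of the episode above 0.02 m or angle between vial's own z axis and vertical above 0.5 rad).
It also fails if it takes over 38 s, if anything falls off the work surface, if the arm or the gripper's body presses on something with over 40 N, if the wrist force passes 120 N, or if a joint passes its speed limit or range.

ROBOT

A 6-joint arm with a two-finger parallel gripper is mounted at the origin on the work surface. World frame = base frame: x ahead of the robot, y to its left, z up, the work surface at z = 0. Lengths are in m, angles in rad, forces in N, time in s.
With the tool pointing down it reaches from about 0.325 to 0.85 m from the base axis. Payload 4.4 kg.
Tool frame: the origin (TCP) lies midway between the tips of the shut fingers; the grasp point (between the pads) lies 19 mm behind it; y points along the fingers, z is the direction in which the jaws open and shut, and the axes are right-handed (so a half turn about y gives the same grasp; the last joint's range is limited). The gripper opens to 94 mm and grips with 3 to 60 N. Pads are 16 mm wide; open, the fingers measure 119 mm over their backs; the gripper's body (75 mm by 177 mm) begins 78 mm behind the grasp point.
Start: joints at [-1.369, 0.207, 1.542, -0, 1.393, -0.15], TCP at [0.198, -0.54, 0.205] pointing down, gripper open.
Joint ranges: [-2.73, 2.73], [-0.86, 2.22], [0.23, 2.46], [-1.11, 4.25], [0.08, 2.63], [-2.82, 2.82]. Speed limits (rad/s): [2.79, 2.79, 3.14, 3.14, 3.14, 3.14].

INTERFACE

Orientations are given as a rotation vector (axis times angle).
In Python, from cell import ctrl gives the robot as it stands. The module is installed in compiled form; this text tells all that it offers.
- The arm moves only by the tool apply_moves, never from a script. Its arguments are lists of equal length, an entry for each row: "claw": the closure, from 0 (fully open) to 1 (shut); "slide": the shift along the tool's x, y, z each as a share of 0.75 m, from -1 to 1, a list of three; "rot": the turn, a rotation vector about the tool's x, y, z each as a share of 45 degrees, from -1 to 1, a list of three. A call has 1 to 10 rows; each row is the pose to reach, as a shift and turn from the pose commanded when the call began, along the tool's axes at that moment; what a row does not reach only later rows make up. A row lasts 1/8 s, in which the tool goes at most 62.5 mm and 10.7 degrees, less where a joint would pass 70% of its speed; a pose out of reach is approached as far as the arm can. A call with a number of a shift or a turn outside -1 to 1 is refused whole. A call with a gripper value outside its range is refused whole. The fingers move at their own pace and stop on an object; "grip_force" is the grip in N (left out, the last holds). Time passes only in rows, so rows that repeat a pose let the fingers close. It gives the time, the measured TCP pose, the force and the opening at its end, in the units of the state.
- ctrl.get_state(): the state, without advancing time (a new reading comes with each control period).
- ctrl.read_camera(name): name is "scene" or "top"; returns the picture (420x560x3 uint8, red, green, blue); there is no depth.
- ctrl.camera_info(name): a dict with "vertical_fov" (degrees; the focal length in pixels is half the picture's height over the tangent of half this angle, whatever the lens; pixels are square), "cx", "cy" (the principal point, pixels), "D" ([k1, k2, p1, p2, k3] as OpenCV has them; the pictures are not rectified), "R" (3x3) and "t" (3): a world point X has camera coordinates R X + t. Camera axes: x right, y down, z forward; pixel columns grow to the right and rows downward; lengths in m; the calibration is good to about 2 mm. A picture is of the moment at which its call begins. camera_info takes no time and is no camera call.
- ctrl.finish_job(): hands the job in, once; it reports no verdict.
The state is a dict: "t": time; "joint_positions": joint angles; "qvel": joint speeds; "joint_efforts": joint torques, N m; "tool_pos": TCP position; "ee_rot": TCP orientation; "force": force on the tool from outside, world axes, zero at the start; "moment": the same for the moment, N m; "gripper_width": finger opening in m.
Only numpy, scipy, OpenCV 4.12 (cv2) and the standard library are available. Lean on these libraries where they do the work, as an engineer would, in place of code of your own. Each camera call takes 0.05 s, during which the arm holds its last target. There are 200 camera calls.

## Working session

There is one attempt and no reset: what is moved stays moved. The work goes in short steps, Python scripts to look and compute and a tool call to move; the robot and the scene stay as the last step left them, time stands still between calls to the robot, and variables do not carry over. Pictures are saved under pics/ and viewed, about 8 in all and at most 12, crops included, and the job is handed in when it is done.

Besides the shell and the picture viewer there is one more tool, called by a JSON object that holds its "name" and its "arguments", one argument or row to a line. apply_moves: Moves the arm, as the interface text tells. Its arguments: {"type":"object","properties":{"claw":{"type":"array"},"slide":{"type":"array"},"rot":{"type":"array"},"grip_force":{"type":"number"}},"required":["claw","slide","rot"]}

```bash
mkdir -p pics
cat > h.py <<'E'
import numpy as np, cv2
from cell import ctrl
def K(n):
    i=ctrl.camera_info(n); f=210/np.tan(np.radians(i["vertical_fov"])/2)
    return np.array([[f,0,i["cx"]],[0,f,i["cy"]],[0,0,1.]]),np.array(i["D"],float),np.array(i["R"]),np.array(i["t"])
def ray(n,uv,z):
    k,d,R,t=K(n); p=cv2.undistortPoints(np.array([[uv]],float),k,d)[0,0]
    o=-R.T@t; v=R.T@np.array([p[0],p[1],1]); return o+v*(z-o[2])/v[2]
def proj(n,X):
    k,d,R,t=K(n); return cv2.projectPoints(np.array([X],float),cv2.Rodrigues(R)[0],t,k,d)[0][0,0]
def shot(n,f):
    im=ctrl.read_camera(n); cv2.imwrite("pics/"+f,im[:,:,::-1]); return im
E
python3 - <<'E'
from h import *
a=shot("scene","s0.png"); b=shot("top","t0.png")
s=ctrl.get_state()
print({k:np.round(s[k],3) for k in ("t","tool_pos","ee_rot","force","gripper_width")})
for n in("scene","top"): k,d,R,t=K(n); print(n,k[0,0],-R.T@t,R[2])
for n,im in(("scene",a),("top",b)):
    h=cv2.cvtColor(im,cv2.COLOR_RGB2HSV)
    for c,lo,hi in(("green",(45,90,60),(85,255,255)),("orange",(5,150,120),(20,255,255))):
        m=cv2.inRange(h,lo,hi); q=cv2.connectedComponentsWithStats(m)
        for st,ce in zip(q[2][1:],q[3][1:]):
            if st[4]>8: print(n,c,st,ce.round(1),ray(n,ce,0.06).round(4))
E
```

```text
{'t': np.float64(0.1), 'tool_pos': array([ 0.198, -0.539,  0.204]), 'ee_rot': array([-0.361,  2.032, -2.028]), 'force': array([-0.257,  0.212, -1.174]), 'gripper_width': np.float64(0.094)}
scene 443.1106963001162 [ 1.19131892 -0.35148824  0.64978626] [-0.63628346  0.44992911 -0.62666351]
top 468.9259758293837 [0.51601383 0.0630314  1.09639557] [ 1.04273439e-01 -8.81637489e-04 -9.94548276e-01]
scene green [334   0   8  11  57] [337.4   4.9] [-0.5271  1.2434  0.06  ]
scene green [333   2  20  32 218] [342.2  21. ] [-0.3133  1.0831  0.06  ]
scene green [199 221   7   5  28] [202.1 223.2] [ 0.5587 -0.0775  0.06  ]
scene orange [259 181  11   6  53] [263.8 183.3] [0.5149 0.1025 0.06  ]
top green [339 233   7   6  33] [341.6 235.5] [ 0.561  -0.0783  0.06  ]
top orange [262 239  12  12 113] [267.2 244.6] [0.5399 0.0865 0.06  ]
```

View pics/s0.png

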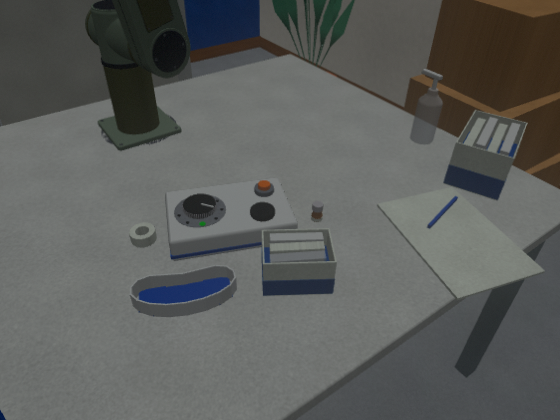

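View pics/t0.png

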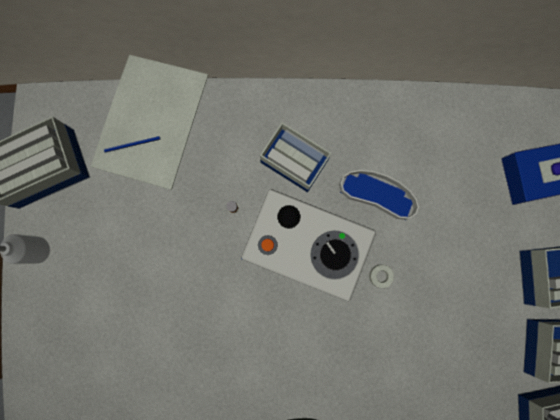

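The scene shot shows the mixer with the dial near (200,205), the green dot at (202,223) and the button at (264,185). In the top shot the dial is near (335,254), with its white line pointing up-left, the green dot is at (342,236) and the button is at (267,245). Next I'll get the dial centre, the yaw and the line angle.

Run:
```python
from h import *
from scipy.optimize import least_squares
im=cv2.imread("pics/t0.png")[:,:,::-1]; g=cv2.cvtColor(im,cv2.COLOR_RGB2GRAY)
m=(g<45).astype(np.uint8); q=cv2.connectedComponentsWithStats(m)
for st,ce in zip(q[2][1:],q[3][1:]):
    if 200<ce[0]<400 and 180<ce[1]<300 and st[4]>60: print(st,ce.round(1),ray("top",ce,.079).round(4),ray("top",ce,.072).round(4))
# mixer pose (x,y,yaw) from green, button (z~.075?), cup, in top+scene
obs=[("top",(45,-60,60),(341.6,235.5)),("scene",(45,-60,60),(202.1,223.2))]
# button: height from two rays
b=lambda z:(ray("top",(267.2,244.6),z),ray("scene",(263.8,183.3),z))
for z in(.06,.07,.075,.08,.085,.09): A,B=b(z); print(z,A.round(4),B.round(4))
c=cv2.resize(im[215:295,290:390],None,fx=6,fy=6,interpolation=cv2.INTER_CUBIC)
cv2.imwrite("pics/c0.png",c[:,:,::-1])
```

```text
[ 344  175   67   41 1044] [379.9 194. ] [ 0.652  -0.1613  0.079 ] [ 0.653  -0.1628  0.072 ]
[278 206  22  22 382] [288.4 216.4] [0.6011 0.0403 0.079 ] [0.6017 0.0401 0.072 ]
[320 239  31  31 683] [335.4 254.8] [ 0.5182 -0.062   0.079 ] [ 0.5182 -0.0629  0.072 ]
0.06 [0.5399 0.0864 0.06  ] [0.5149 0.1025 0.06  ]
0.07 [0.5397 0.0862 0.07  ] [0.5264 0.0948 0.07  ]
0.075 [0.5395 0.086  0.075 ] [0.5321 0.0909 0.075 ]
0.08 [0.5394 0.0859 0.08  ] [0.5379 0.0871 0.08  ]
0.085 [0.5393 0.0858 0.085 ] [0.5436 0.0832 0.085 ]
0.09 [0.5392 0.0857 0.09  ] [0.5493 0.0794 0.09  ]
```

View pics/c0.png

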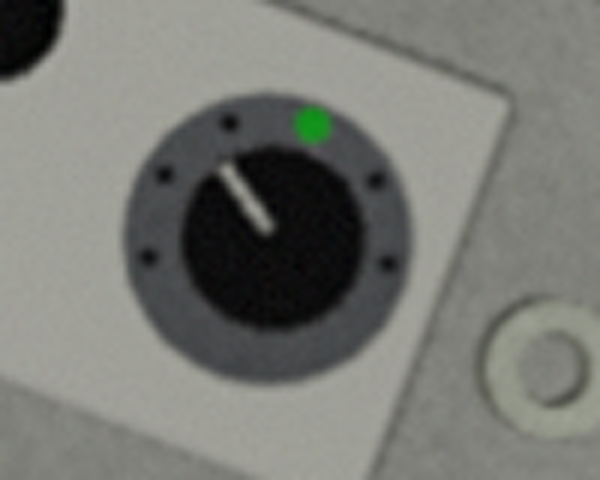

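Crop: the dial centre is about (272,238). The line tip at (222,165) is about 56° short of the green dot at (313,124), so the dial is poised between -0.7 and -1.4. The mixer yaw is about -21°, and the button prediction agrees with the measurement to within 3 mm. Next I'll plan the approach.

```bash
cat >> h.py <<'E'
from scipy.spatial.transform import Rotation as Ro
C=np.array([.5182,-.062,.079])
def rim(deg,z,r=.027): a=np.radians(deg); return np.array([C[0]+r*np.cos(a),C[1]+r*np.sin(a),z])
def plan(cmd,rv,pts):
    R=Ro.from_rotvec(rv).as_matrix()
    for p in pts: print((R.T@(np.array(p)-cmd)/.75).round(4).tolist())
def st():
    s=ctrl.get_state(); print({k:np.round(s[k],4).tolist() for k in ("t","tool_pos","ee_rot","force","gripper_width")})
    return s
E
python3 - <<'E'
from h import *
s=st(); print(Ro.from_rotvec(s["ee_rot"]).as_matrix().round(3))
plan(s["tool_pos"],s["ee_rot"],[rim(205,.2),rim(205,.1)])
E
```

```text
{'t': 0.1, 'tool_pos': [0.198, -0.5391, 0.2044], 'ee_rot': [-0.3609, 2.0322, -2.028], 'force': [-0.2571, 0.2116, -1.1743], 'gripper_width': 0.0939}
[[-0.939 -0.     0.345]
 [-0.345  0.002 -0.939]
 [-0.    -1.    -0.002]]
[-0.5841, 0.007, -0.447]
[-0.5841, 0.1403, -0.4467]
```

{"name": "apply_moves", "arguments": {
  "claw": [1,1,1,1,1,1,1,1,1,1],
  "slide": [
    [-0.584,0.007,-0.447],
    [-0.584,0.007,-0.447],
    [-0.584,0.007,-0.447],
    [-0.584,0.007,-0.447],
    [-0.584,0.007,-0.447],
    [-0.584,0.007,-0.447],
    [-0.584,0.007,-0.447],
    [-0.584,0.007,-0.447],
    [-0.584,0.007,-0.447],
    [-0.584,0.007,-0.447]
  ],
  "rot": [
    [0,0,0],
    [0,0,0],
    [0,0,0],
    [0,0,0],
    [0,0,0],
    [0,0,0],
    [0,0,0],
    [0,0,0],
    [0,0,0],
    [0,0,0]
  ],
  "grip_force": 20
}}

```text
t: 1.35
tool_pos: [0.4945, -0.0711, 0.1997]
ee_rot: [-0.367, 2.028, -2.026]
force: [-0.2, 0.1, -0.2]
gripper_width: 0.0009
```

{"name": "apply_moves", "arguments": {
  "claw": [1,1,1,1],
  "slide": [
    [0,0.08,0],
    [0,0.151,0],
    [0,0.151,0],
    [0,0.151,0]
  ],
  "rot": [
    [0,0,0],
    [0,0,0],
    [0,0,0],
    [0,0,0]
  ]
}}

```text
t: 1.85
tool_pos: [0.4946, -0.0753, 0.0885]
ee_rot: [-0.358, 2.029, -2.031]
force: [0.4, -0.6, 0.2]
gripper_width: 0.0005
```

Run:
```python
from h import *
s=st(); 
for n,p in(("scene",C),("top",C)): print(proj(n,p))
a=shot("scene","s1.png"); b=shot("top","t1.png")
f=lambda im,c:cv2.resize(im[int(c[1])-40:int(c[1])+40,int(c[0])-50:int(c[0])+50],None,fx=4,fy=4,interpolation=cv2.INTER_CUBIC)
cv2.imwrite("pics/c1.png",np.hstack([f(a,proj("scene",C)),f(b,proj("top",C))])[:,:,::-1])
```

```text
{'t': 1.85, 'tool_pos': [0.4946, -0.0753, 0.0885], 'ee_rot': [-0.3582, 2.0287, -2.0312], 'force': [0.3573, -0.568, 0.1912], 'gripper_width': 0.0005}
[198.7425148  202.83156205]
[335.39504943 254.82006957]
```

View pics/c1.png

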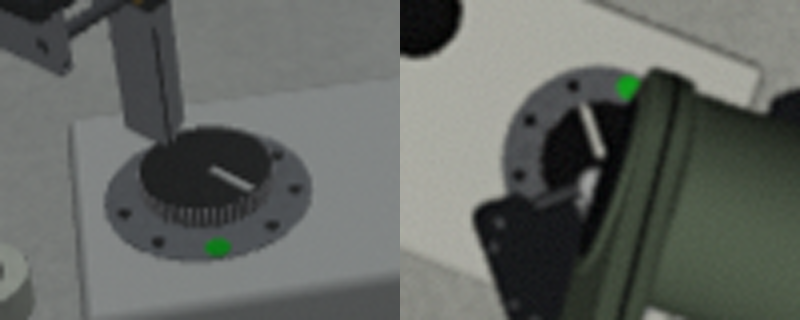

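The crops show that the dial has settled by itself into the click next to the green dot (line about 22° left of up in the top view, about -0.7). The closed fingertip sits above the near rim. Pressing down gently.

{"name": "apply_moves", "arguments": {
  "claw": [1,1,1,1],
  "slide": [
    [0,0.008,0],
    [0,0.0125,0],
    [0,0.0125,0],
    [0,0.0125,0]
  ],
  "rot": [
    [0,0,0],
    [0,0,0],
    [0,0,0],
    [0,0,0]
  ]
}}

```text
t: 2.45
tool_pos: [0.4944, -0.0744, 0.0782]
ee_rot: [-0.36, 2.029, -2.03]
force: [-0.0, -0.3, 3.1]
gripper_width: 0.0003
```

Run:
```python
from h import *
s=st(); p=s["tool_pos"]; v=p-C; a0=np.degrees(np.arctan2(v[1],v[0]))%360; print(a0,np.hypot(*v[:2]))
c=np.array([p[0],p[1],.0765])
plan(c,s["ee_rot"],[rim(a0-d,.0765-.0022) for d in(0,6,12,18,24,30,34)])
```

```text
{'t': 2.45, 'tool_pos': [0.4944, -0.0744, 0.0782], 'ee_rot': [-0.3597, 2.0285, -2.0303], 'force': [-0.0348, -0.3088, 3.0929], 'gripper_width': 0.0003}
207.5796809784092 0.026818238759429656
[0.0002, 0.0029, 0.0]
[0.0005, 0.0029, -0.0037]
[0.0004, 0.0029, -0.0075]
[-0.0001, 0.0029, -0.0112]
[-0.001, 0.0029, -0.0149]
[-0.0022, 0.0029, -0.0184]
[-0.0033, 0.0029, -0.0207]
```

{"name": "apply_moves", "arguments": {
  "claw": [1,1,1,1,1,1,1,1,1],
  "slide": [
    [0,0.003,0],
    [0,0.003,0],
    [0.0005,0.003,-0.0037],
    [0.0004,0.003,-0.0075],
    [0,0.003,-0.0112],
    [-0.001,0.003,-0.0149],
    [-0.0022,0.003,-0.0184],
    [-0.0033,0.003,-0.0207],
    [-0.0033,0.003,-0.0207]
  ],
  "rot": [
    [0,0,0],
    [0,0,0],
    [0,0,0],
    [0,0,0],
    [0,0,0],
    [0,0,0],
    [0,0,0],
    [0,0,0],
    [0,0,0]
  ]
}}

```text
t: 3.58
tool_pos: [0.4917, -0.0588, 0.0762]
ee_rot: [-0.359, 2.029, -2.03]
force: [0.3, -0.4, 6.4]
gripper_width: 0.0004
```

```bash
cat >> h.py <<'E'
def line():
    # white line angle on the dial from the scene camera: bright pixels cast on the dial top
    im=ctrl.read_camera("scene"); g=cv2.cvtColor(im,cv2.COLOR_RGB2GRAY); P=[]
    u0=proj("scene",C).astype(int)
    for v in range(u0[1]-18,u0[1]+19):
        for u in range(u0[0]-25,u0[0]+26):
            X=ray("scene",(u,v),C[2]); d=X-C
            if np.hypot(d[0],d[1])<.030 and g[v,u]>75: P.append(d[:2])
    P=np.array(P); print(len(P)); m=P.mean(0)
    w=np.degrees(np.arctan2(m[1],m[0])); print("line world deg",w,"dial deg",-21-w,"mean",m.round(4)); return im
E
python3 - <<'E'
from h import *
st(); a=line()
c=proj("scene",C).astype(int)
cv2.imwrite("pics/c2.png",cv2.resize(a[c[1]-40:c[1]+40,c[0]-50:c[0]+50],None,fx=4,fy=4,interpolation=cv2.INTER_CUBIC)[:,:,::-1])
E
```

```text
{'t': 3.575, 'tool_pos': [0.4917, -0.0588, 0.0762], 'ee_rot': [-0.3589, 2.0286, -2.0299], 'force': [0.2686, -0.3702, 6.4417], 'gripper_width': 0.0004}
14
line world deg -14.246819548394113 dial deg -6.753180451605887 mean [ 0.0174 -0.0044]
```

View pics/c2.png

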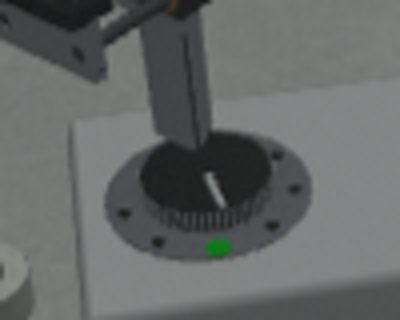

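The line runs from about (207,175) to (222,205), nearly at the green dot (about -7°). I'll lift and let it click in.

{"name": "apply_moves", "arguments": {
  "claw": [1,1,1,1,1,1,1],
  "slide": [
    [0,-0.01,0],
    [0,-0.03,0],
    [0,-0.07,0],
    [0,-0.1,0],
    [0,-0.1,0],
    [0,-0.1,0],
    [0,-0.1,0]
  ],
  "rot": [
    [0,0,0],
    [0,0,0],
    [0,0,0],
    [0,0,0],
    [0,0,0],
    [0,0,0],
    [0,0,0]
  ]
}}

```text
t: 4.5
tool_pos: [0.4896, -0.0584, 0.1489]
ee_rot: [-0.364, 2.032, -2.03]
force: [-0.8, 0.2, -1.0]
gripper_width: 0.0011
```

Run:
```python
from h import *
s=st(); a=line()
c=proj("scene",C).astype(int)
cv2.imwrite("pics/c3.png",cv2.resize(a[c[1]-40:c[1]+40,c[0]-50:c[0]+50],None,fx=4,fy=4,interpolation=cv2.INTER_CUBIC)[:,:,::-1])
p=s["tool_pos"]; plan(p,s["ee_rot"],[(.5390,.0860,p[2]),(.5390,.0860,.090)])
```

```text
{'t': 4.5, 'tool_pos': [0.4896, -0.0584, 0.1489], 'ee_rot': [-0.3636, 2.0325, -2.0297], 'force': [-0.8475, 0.2444, -0.9963], 'gripper_width': 0.0011}
16
line world deg -20.0614562446742 dial deg -0.9385437553257994 mean [ 0.0148 -0.0054]
[-0.1281, -0.0, -0.158]
[-0.1283, 0.0786, -0.1579]
```

View pics/c3.png

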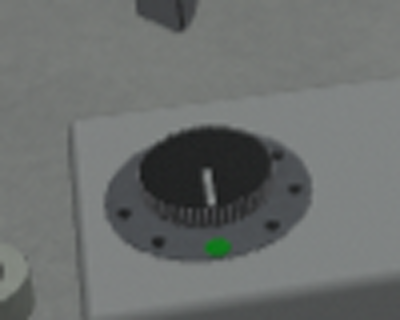

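The line, (207,170) to (213,203), points at the green dot (218,247), and I measure the dial at about -1°. It has clicked in, so I'll go above the button.

{"name": "apply_moves", "arguments": {
  "claw": [1,1,1,1,1,1,1,1],
  "slide": [
    [-0.06,0,-0.075],
    [-0.128,0,-0.158],
    [-0.128,0,-0.158],
    [-0.128,0,-0.158],
    [-0.128,0.05,-0.158],
    [-0.128,0.072,-0.158],
    [-0.128,0.072,-0.158],
    [-0.128,0.072,-0.158]
  ],
  "rot": [
    [0,0,0],
    [0,0,0],
    [0,0,0],
    [0,0,0],
    [0,0,0],
    [0,0,0],
    [0,0,0],
    [0,0,0]
  ]
}}

```text
t: 5.55
tool_pos: [0.5407, 0.0851, 0.0972]
ee_rot: [-0.359, 2.03, -2.03]
force: [-0.1, 0.4, -0.1]
gripper_width: 0.0005
```

Run:
```python
from h import *
st(); a=shot("scene","s4.png"); b=shot("top","t4.png"); B=(.539,.086,.081)
f=lambda im,c:cv2.resize(im[int(c[1])-40:int(c[1])+40,int(c[0])-50:int(c[0])+50],None,fx=4,fy=4,interpolation=cv2.INTER_CUBIC)
cv2.imwrite("pics/c4.png",np.hstack([f(a,proj("scene",B)),f(b,proj("top",B))])[:,:,::-1])
```

```text
{'t': 5.55, 'tool_pos': [0.5407, 0.0851, 0.0972], 'ee_rot': [-0.3586, 2.0297, -2.0303], 'force': [-0.1109, 0.429, -0.1335], 'gripper_width': 0.0005}
```

View pics/c4.png

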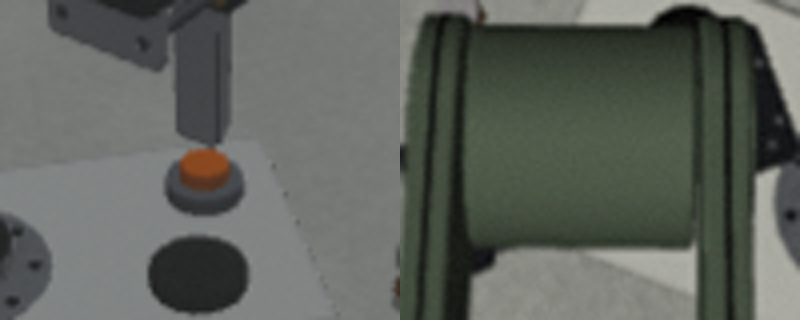

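The fingertip is centred above the button at (205,165). Pressing now.

{"name": "apply_moves", "arguments": {
  "claw": [1,1,1,1,1],
  "slide": [
    [0,0.015,0],
    [0,0.024,0],
    [0,0.028,0],
    [0,0.028,0],
    [0,0.028,0]
  ],
  "rot": [
    [0,0,0],
    [0,0,0],
    [0,0,0],
    [0,0,0],
    [0,0,0]
  ]
}}

```text
t: 6.28
tool_pos: [0.5404, 0.0856, 0.0763]
ee_rot: [-0.36, 2.029, -2.03]
force: [-1.2, -1.8, 6.7]
gripper_width: 0.0005
```

{"name": "apply_moves", "arguments": {
  "claw": [1,1,1,1],
  "slide": [
    [0,0.003,0],
    [0,0.005,0],
    [0,0.005,0],
    [0,0.005,0]
  ],
  "rot": [
    [0,0,0],
    [0,0,0],
    [0,0,0],
    [0,0,0]
  ]
}}

```text
t: 6.78
tool_pos: [0.5406, 0.0856, 0.0758]
ee_rot: [-0.361, 2.029, -2.03]
force: [-8.6, -0.7, 24.2]
gripper_width: 0.0009
```

It has bottomed out hard. One look while it is pressed, to confirm it's the button and not the housing.

Run:
```python
from h import *
a=shot("scene","s5.png"); c=proj("scene",(.539,.086,.081)).astype(int)
f=lambda im:cv2.resize(im[c[1]-25:c[1]+25,c[0]-25:c[0]+25],None,fx=8,fy=8,interpolation=cv2.INTER_CUBIC)
cv2.imwrite("pics/c5.png",np.hstack([f(cv2.imread("pics/s4.png")[:,:,::-1]),f(a)])[:,:,::-1]); line()
```

```text
17
line world deg -20.58833466359022 dial deg -0.4116653364097793 mean [ 0.0152 -0.0057]
```

View pics/c5.png

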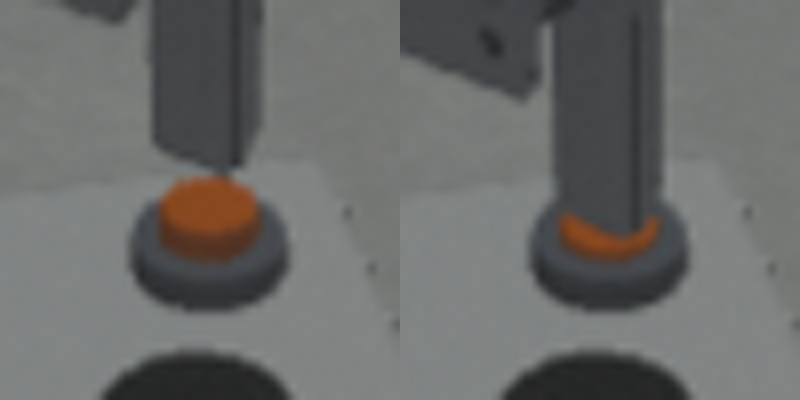

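Before the press (left), the button's side wall is visible. Now (right) it is almost flush, with only an orange crescent at about (610,240), so the button is down. Lifting off.

{"name": "apply_moves", "arguments": {
  "claw": [1,1,1,1,1,1,1,1],
  "slide": [
    [0,-0.03,0],
    [0,-0.08,0],
    [0,-0.14,0],
    [0,-0.14,0],
    [0,-0.14,0],
    [0,-0.14,0],
    [0,-0.14,0],
    [0,-0.14,0]
  ],
  "rot": [
    [0,0,0],
    [0,0,0],
    [0,0,0],
    [0,0,0],
    [0,0,0],
    [0,0,0],
    [0,0,0],
    [0,0,0]
  ]
}}

```text
t: 7.88
tool_pos: [0.5395, 0.0856, 0.1757]
ee_rot: [-0.363, 2.031, -2.03]
force: [-0.1, -0.4, 0.8]
gripper_width: 0.0002
```

Run:
```python
from h import *
st(); a=line(); cv2.imwrite("pics/s6.png",a[:,:,::-1])
```

```text
{'t': 7.875, 'tool_pos': [0.5395, 0.0856, 0.1757], 'ee_rot': [-0.3626, 2.031, -2.0305], 'force': [-0.1131, -0.3779, 0.7832], 'gripper_width': 0.0002}
17
line world deg -20.58833466359022 dial deg -0.4116653364097793 mean [ 0.0152 -0.0057]
```

View pics/s6.png

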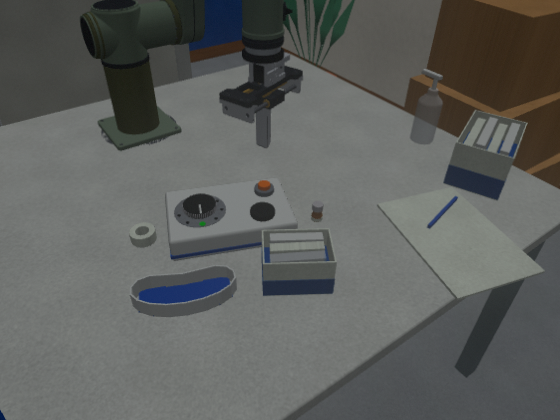

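The line points at the green dot at (202,223), the button at (264,185) is up again, and the loose things haven't moved. The gripper is clear, so I'm handing in.

```bash
python3 -c "
from cell import ctrl
print(ctrl.finish_job())"
```

```text
the job is handed in; nothing more can be done
None
```

The dial is at the green dot and the start button has been pressed and released. I handed the job in at about 8 s; no verdict is reported.

- **Dial:** It started poised between two clicks (about -56°) and settled by itself into the -40° click before I touched it. One clockwise rub with the closed fingertip near the rim, at about 6 N, brought it close to the green dot. It clicked in when I lifted off. The camera put it at about -0.4° afterwards.
- **Start button:** I pressed it down until it bottomed out at 24 N, with about 9 N sideways, so the finger may have touched the housing as well. The picture showed it almost flush while pressed and up again afterwards. I had no direct reading of the button's travel, only the picture and the finger height (about 5 mm below the button top as measured).
- **Other objects:** The vial, tape, tray and carton looked unmoved in the final picture, by eye only. The arm was about 95 mm above the button, touching nothing.

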